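# Snap the wide chip screen into its stand

### The job

Fit the wide chip screen to its stand: lift it out of the wooden rack, lower its grooved bottom edge into the open mouth of the two spring clips, centred and close along the support bar behind, and let go of it there, standing loose on the clips. Then press down on its top edge until both clips have snapped into the groove and the screen is upright and fully down on the base. Leave the two narrow screens in the rack and the things lying about where they are.

Things in the scene. Friction and masses are not known exactly. Their poses are not given: they have to be found in the camera images.
- wide_screen_mid (a point): centre (half-way up) of the wide chip screen: upright clear panel in an aluminium frame, 10 mm thick (x), 170 mm long (y), 100 mm high (z), 0.22 kg; the top rail (16 mm high) is the place to grip and to press. A groove 3 mm deep runs along both faces 17.5 to 28.5 mm above the bottom edge, but not across the end posts (outer 14 mm), so either face may look forward. Starts upright in the rack.
- wide_end_1 (a point): one end (+y) of the wide screen's bottom edge, at mid-thickness, 85 mm from its middle
- wide_end_2 (a point): the other end (-y) of the wide screen's bottom edge
- narrow_screen_1_mid (a point): centre, half-way up, of a narrow screen: like the wide one (10 mm thick in x, 100 mm high) but only 115 mm long (y). Stays in the rack.
- narrow_screen_2_mid (a point): centre, half-way up, of the other narrow screen, 115 mm long. Stays in the rack.
- rack: wooden rack fixed to the table, 156 x 136 mm, origin at the centre of its underside; foot 12 mm thick (the screens stand on it), two notched cross bars up to 46 mm high at x = +-42 mm. Three slots run along its x axis at y = -45, 0 and +45 mm, 13 mm wide; a screen comes out straight up. To its right the saw's overhead beam crosses 0.58 m above the table: keep the lift low.
- seat (a point): where the middle of the bottom edge of the fitted screen rests: on the stand's base plate, 10 mm above the table, at the fitted screen's mid-thickness. z up, y along the screen, -x the front. A rear jaw (up to 34 mm above this point) has its face at x = +5 mm. A screen set in the clips' mouth rests loose about 28 mm above, leaning back; about 10 N straight down (up to 20 off-centre) snaps it home.
- bar (a point): middle of the top edge of the stand's support bar, on its front face, which is the plane of the rear jaw's face: 94 mm above the seat, at x = +5 mm from it; bar 164 mm long (y), 8 mm thick, 16 mm high. The fitted screen's top stands only 6 mm above it, so there is no room for a finger behind the screen.
- clip_left (a joint): angle of the sprung steel lip in front of the screen, 36 mm long, centred at y = +40 mm of the seat: 0 closed, about 0.01 with its nose in the groove, about 0.12 (forced forwards) while the foot passes, at most 0.4. Its round nose is 23 mm above the seat and 7.5 mm before the rear jaw; above it the lip flares forward to a mouth about 18 mm wide, 48 mm above the seat.
- clip_right (a joint): the same for the second sprung lip, centred at y = -40 mm of the seat
- push_block: bystander: yellow push block with bow handle, 75 x 150 x 78 mm, origin under its centre
- masking_tape: bystander: roll of masking tape lying flat, 100 mm across, 24 mm high, origin under its centre
- spring_clamp: bystander: plastic spring clamp lying flat, 66 x 104 x 16 mm, origin under its centre
Mind the look-alikes: they are no part of the job. There is more than one size of the part that bears seat; the job needs the larger.

How it is judged:
By the outcome, as a careful person would: the job done as asked, in the order asked, and still so for the second after the job is handed in, with the robot touching nothing.
It also fails if it takes over 51 s, if anything falls off the work surface, if the arm or the gripper's body presses on something with over 40 N, if the wrist force passes 120 N, or if a joint passes its speed limit or range.

### The arm

A 6-joint arm with a two-finger parallel gripper is mounted at the origin on the work surface; the furniture and walls round the work are solid. World frame = base frame: x ahead of the robot, y to its left, z up, the work surface at z = 0. Lengths are in m, angles in rad, forces in N, time in s.
With the tool pointing down it reaches from about 0.325 to 0.9 m from the base axis. Payload 6.1 kg.
Tool frame: the origin (TCP) lies at the very end of the fingers, on their centre line; the grasp point (between the pads) lies arm.pinch_z behind it (arm.pinch_z is the distance from the TCP to the grasp point, in m); z points along the fingers, x is the direction in which the jaws open and shut, and the axes are right-handed (so a half turn about z gives the same grasp; the last joint's range is limited). The gripper opens to 87 mm and grips with 3 to 60 N. Pads are 19 mm wide; open, the fingers measure 117 mm over their backs; the gripper's body (75 mm by 190 mm) begins 51 mm behind the grasp point.
Start: joints at [0.986, 0.22, 1.526, -0, 1.395, -0.126], TCP at [0.277, 0.56, 0.223] pointing down, gripper open.
Joint ranges: [-2.98, 2.98], [-0.91, 2.08], [0.09, 2.57], [-1.24, 4.39], [0.2, 2.65], [-2.68, 2.68]. Speed limits (rad/s): [2.57, 2.57, 3.01, 3.14, 3.14, 3.14].

### API

Orientations are given as a rotation vector (axis times angle).
In Python, from cell import arm, grab_frame, camera_params, ticket, find_in, trace, mark_of gives the robot as it stands.
- The arm moves only by the shell command python3 -m handwheel 'ROWS' [OPENING] [FORCE]. ROWS is a JSON object of lists of equal length, an entry for each row: "slide": the shift along the world's x, y, z in cm, a list of three; "twist": the turn, a rotation vector about the world's x, y, z in rad, a list of three. A call has exactly 5 rows; each row shifts and turns the pose as measured when the row begins; what a row does not reach is not made up. A row lasts 1/12 s, in which the tool goes at most 41.7 mm and 7.16 degrees, less where a joint would pass 70% of its speed; a pose out of reach is approached as far as the arm can. A call is refused whole if a number of a shift passes 4.17 or a number of a turn 0.125, either way. A call with a gripper value outside its range is refused whole. OPENING is the finger opening in cm, from 0 to 8.7, set as the call begins (- or left out, the last holds). The fingers move at their own pace and stop on an object; FORCE is the grip in N (left out, the last holds). Time passes only in rows, so rows that do not move let the fingers close, or fill a call up. It gives the time, the measured TCP pose, the force and the opening at its end, in the units of the state.
- arm.get_state(): the state, without advancing time (a new reading comes with each control period).
- grab_frame(name): name is "side" or "top"; returns (picture, depth): 480x640x3 uint8, red, green, blue; 480x640 float32, m along the optical axis (not along the pixel's ray), 0 where there is no reading.
- camera_params(name): a dict with "mtx" (3x3 intrinsics, pixels), "k1" (the pictures are not rectified: a ray, as slopes to the right and down, at radius r is drawn at 1 + k1 r^2 times it, then the intrinsics apply), "position" and "rotation" of the camera in the world. Camera axes: x right, y down, z forward; pixel columns grow to the right and rows downward; lengths in m; the calibration is good to about 2 mm. A picture is of the moment at which its call begins. camera_params takes no time and is no camera call.
- ticket.close_job(): hands the job in, once; it reports no verdict.
Trained networks look in the newest picture that a camera, given by its name, has taken for a name from the list of things; names that differ only in an ending like _2 or _b are one class to them, and where a whole thing is asked for, a point or a joint stands for the part that bears it (a point fixed in the world has none). Each returns a list of dicts, best first, with "confidence" (0 to 1); they miss things now and then, are a little off and sometimes report something else, mostly with a low value. They report only what shows in the picture. A call takes as long as a camera call. They do not tell look-alikes from the thing itself.
- find_in(camera, query): "xyz" ([x, y, z] in m, in world coordinates, good to about 4 mm: the middle of the surface that is visible of it).
- trace(camera, query): "pixels" (480x640 bool, what is visible of it).
- mark_of(camera, query): "xyz" ([x, y, z] in m, in world coordinates, good to about 4 mm: a listed point, or the origin of a listed thing).
The state is a dict: "clock": time; "joint_pos": joint angles; "dq": joint speeds; "joint_efforts": joint torques, N m; "position": TCP position; "tool_rot": TCP orientation; "contact_force": force on the tool from outside, world axes, zero at the start; "torque": the same for the moment, N m; "opening": finger opening in m.
Only numpy, scipy, OpenCV 4.12 (cv2) and the standard library are available. Lean on these libraries where they do the work, as an engineer would, in place of code of your own. Each camera call takes 0.05 s, during which the arm holds its last target.

## Working session

There is one attempt and no reset: what is moved stays moved. The work goes in short steps, Python scripts to look and compute and a shell command to move; the robot and the scene stay as the last step left them, time stands still between calls to the robot, and variables do not carry over. Pictures are saved under pics/ and viewed, and the job is handed in when it is done.

```bash
ls; mkdir -p pics; cat > h.py <<'E'
import numpy as np, cv2
from cell import arm, grab_frame, camera_params, ticket, find_in, trace, mark_of
np.set_printoptions(precision=4,suppress=True)
def save(name,fn):
    p,d=grab_frame(name); cv2.imwrite('pics/'+fn,p[:,:,::-1]); np.save('pics/'+fn+'.npy',d); return p,d
def world(name,u,v,d):
    c=camera_params(name);K=np.array(c['mtx']);k=c['k1']
    u=np.atleast_1d(u).astype(float);v=np.atleast_1d(v).astype(float)
    x=(u-K[0,2])/K[0,0];y=(v-K[1,2])/K[1,1]
    a,b=x.copy(),y.copy()
    for _ in range(20):
        s=1+k*(a*a+b*b);a=x/s;b=y/s
    P=np.stack([a*d,b*d,np.ones_like(a)*d],-1)
    return P@np.array(c['rotation']).T+np.array(c['position'])
def pix(name,P):
    c=camera_params(name);K=np.array(c['mtx']);q=(np.atleast_2d(P)-c['position'])@np.array(c['rotation'])
    a=q[:,0]/q[:,2];b=q[:,1]/q[:,2];s=1+c['k1']*(a*a+b*b)
    return np.stack([K[0,0]*a*s+K[0,2],K[1,1]*b*s+K[1,2]],-1)
E
python3 - <<'E'
from h import *
for n in('side','top'):
    save(n,n+'0.png');c=camera_params(n);print(n,c['position'],np.array(c['rotation']),c['mtx'],c['k1'])
s=arm.get_state();print(s);print(arm.pinch_z)
E
```

```text
pics
side [ 0.1272 -1.0438  0.8434] [-2.1242  0.3445 -0.1689] [[550.8751   0.     310.1928]
 [  0.     550.8751 244.5364]
 [  0.       0.       1.    ]] -0.02786337640466313
top [0.2214 0.0556 1.4014] [-2.1115  2.1302 -0.2107] [[469.1534   0.     321.3197]
 [  0.     469.1534 236.666 ]
 [  0.       0.       1.    ]] -0.09992578940829301
{'clock': 0.1, 'joint_pos': array([ 0.9859,  0.2211,  1.5275, -0.    ,  1.3947, -0.1261]), 'dq': array([-0.    , -0.0012, -0.    ,  0.0001, -0.0016, -0.0004]), 'joint_efforts': array([  0.0015, -49.5949, -38.8515,   0.0701,   0.0515,  -0.    ]), 'position': array([0.2765, 0.5599, 0.2216]), 'tool_rot': array([ 2.6678,  1.6577, -0.0025]), 'contact_force': array([ 0.0719, -0.4831,  0.4835]), 'torque': array([-0.0043,  0.0198, -0.1003]), 'opening': 0.08716836747518968}
0.0187
```

Rotation is a rotation vector; fix the helper.

```bash
sed -i "s/np.array(c\['rotation'\])/cv2.Rodrigues(np.array(c['rotation'],float))[0]/g" h.py; ls pics
python3 - <<'E'
from h import *
for n in('side','top'):
    for q in('wide_screen_mid','wide_end_1','wide_end_2','narrow_screen_1_mid','rack','seat','bar'):
        print(n,q,[(np.array(r['xyz']),round(float(r['confidence']),2)) for r in mark_of(n,q)[:4]])
E
```

```text
side0.png
side0.png.npy
top0.png
top0.png.npy
side wide_screen_mid [(array([ 0.4889, -0.1922,  0.0597]), 0.77)]
side wide_end_1 [(array([ 0.3971, -0.207 ,  0.0075]), 0.58)]
side wide_end_2 [(array([ 0.3971, -0.207 ,  0.0075]), 0.58)]
side narrow_screen_1_mid [(array([ 0.4678, -0.1529,  0.0583]), 0.68), (array([ 0.3092, -0.2197, -0.    ]), 0.39)]
side rack [(array([ 0.4787, -0.1936, -0.0023]), 0.83)]
side seat [(array([0.4354, 0.1189, 0.0074]), 0.82), (array([0.6728, 0.4685, 0.0076]), 0.77)]
side bar [(array([0.435 , 0.1226, 0.1057]), 0.94), (array([0.6756, 0.4743, 0.0807]), 0.93)]
top wide_screen_mid [(array([ 0.482 , -0.1931,  0.0601]), 0.66)]
top wide_end_1 [(array([ 0.3968, -0.2105,  0.0179]), 0.83), (array([ 0.5702, -0.1721,  0.013 ]), 0.56)]
top wide_end_2 [(array([ 0.3968, -0.2105,  0.0179]), 0.83), (array([ 0.5702, -0.1721,  0.013 ]), 0.56)]
top narrow_screen_1_mid [(array([ 0.4627, -0.1502,  0.0613]), 0.68)]
top rack [(array([ 0.3102, -0.2225,  0.0017]), 0.67), (array([ 0.4798, -0.1955,  0.002 ]), 0.61)]
top seat [(array([0.6733, 0.4688, 0.006 ]), 0.63), (array([0.4335, 0.1224, 0.0072]), 0.56)]
top bar [(array([0.3575, 0.3837, 0.0032]), 0.74), (array([0.6804, 0.4736, 0.0796]), 0.72), (array([0.4332, 0.1218, 0.101 ]), 0.65)]
```

View pics/top0.png

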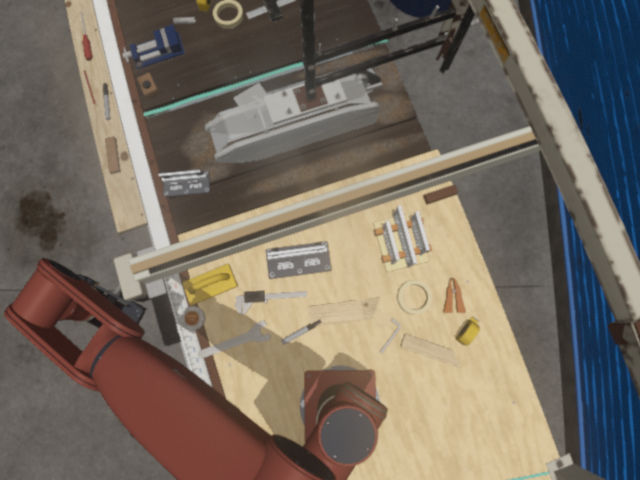

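View pics/side0.png

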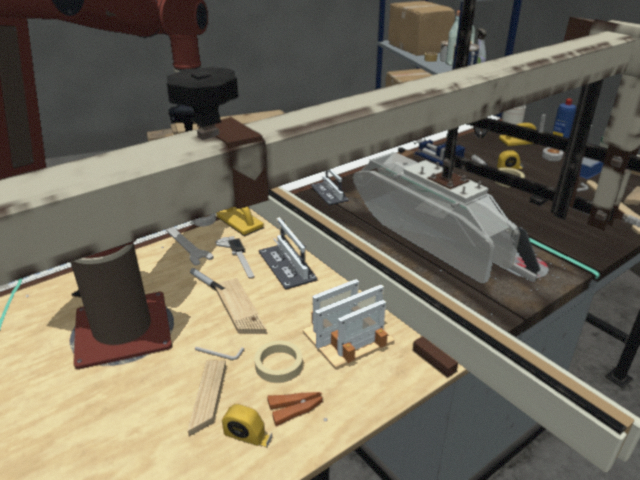

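```bash
python3 - <<'E'
from h import *
a=cv2.imread('pics/top0.png')[170:310,240:460];cv2.imwrite('pics/c1.png',cv2.resize(a,None,fx=3.6,fy=3.6,interpolation=3)[:600])
a=cv2.imread('pics/side0.png')[200:370,250:450];cv2.imwrite('pics/c2.png',cv2.resize(a,None,fx=3.5,fy=3.5,interpolation=3))
d=np.load('pics/top0.png.npy')
v,u=np.mgrid[170:310,200:480]
P=world('top',u.ravel(),v.ravel(),d[170:310,200:480].ravel()).reshape(v.shape+(3,))
np.save('pics/P.npy',P)
h=np.clip(P[...,2]/0.15,0,1)*255
cv2.imwrite('pics/c3.png',cv2.resize(cv2.applyColorMap(h.astype(np.uint8),2),None,fx=2.8,fy=2.8,interpolation=0))
print(pix('top',[[0.434,0.12,0.01],[0.482,-0.193,0.06]]))
# fence
m=(P[...,2]>0.02)
for (uu,vv) in [(300,228),(300,222),(300,215),(350,208),(350,200),(400,190),(420,180),(310,243),(298,243)]:
    print(uu,vv,P[vv-170,uu-200])
E
```

```text
[[297.8955 256.9556]
 [404.2388 237.1589]]
300 228 [0.5146 0.1121 0.0476]
300 222 [0.5194 0.1096 0.1058]
300 215 [0.5401 0.1097 0.1044]
350 208 [ 0.5622 -0.0337  0.0942]
350 200 [ 0.5825 -0.0333  0.1067]
400 190 [ 0.6161 -0.1811  0.0914]
420 180 [ 0.6416 -0.2382  0.106 ]
310 243 [0.4773 0.0836 0.0043]
298 243 [0.4776 0.12   0.0041]
```

View pics/c1.png

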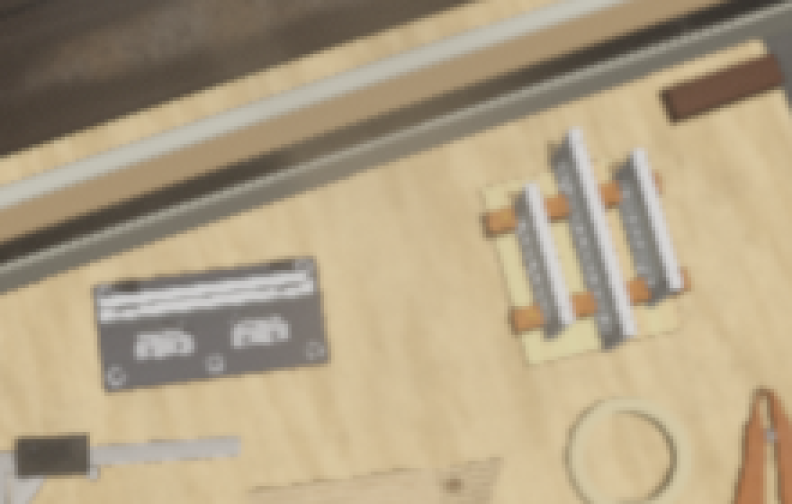

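View pics/c2.png

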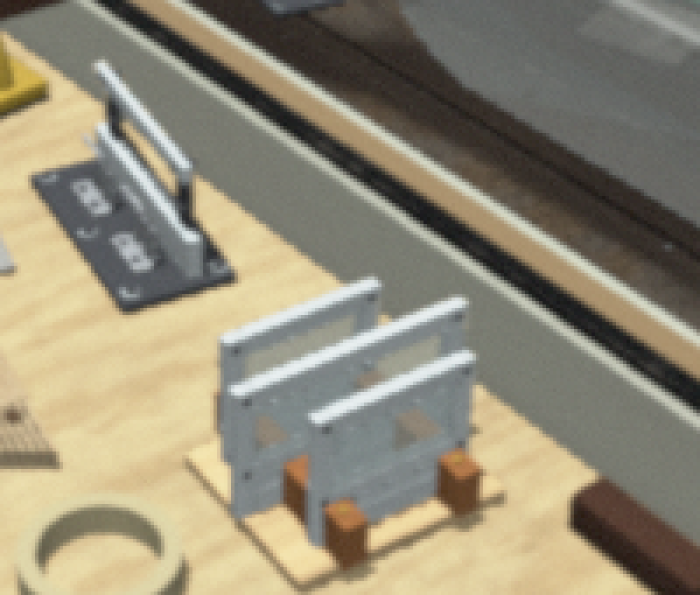

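View pics/c3.png

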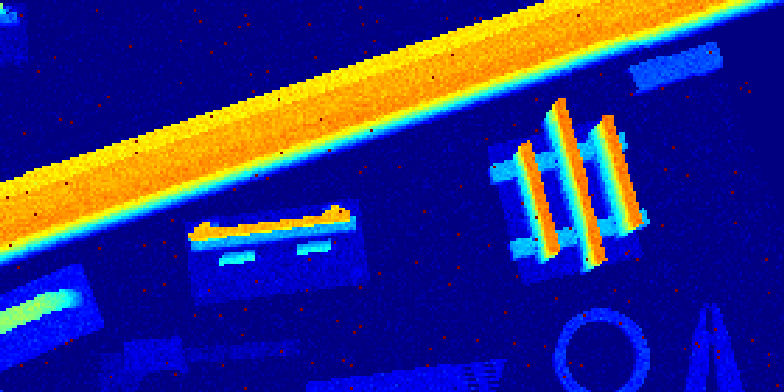

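```bash
cat > fit.py <<'E'
from h import *
def cloud(n,fn):
    d=np.load('pics/'+fn+'.npy');v,u=np.mgrid[0:480,0:640]
    P=world(n,u.ravel(),v.ravel(),d.ravel());return P[d.ravel()>0]
def fit(P,c,R,z0,z1,half=0.0,long=None,tol=None):
    m=(P[:,2]>z0)&(P[:,2]<z1)&(np.hypot(P[:,0]-c[0],P[:,1]-c[1])<R)
    if tol is not None:
        t=np.array([np.cos(tol[0]),np.sin(tol[0])]);n=np.array([-t[1],t[0]])
        m&=np.abs((P[:,:2]-c[:2])@n)<tol[1]
    Q=P[m];q=Q[:,:2];mu=q.mean(0)
    for _ in range(3):
        vx,vy,x0,y0=cv2.fitLine(q.astype(np.float32),cv2.DIST_HUBER,0,1e-4,1e-4).ravel()
        t=np.array([vx,vy]);n=np.array([-vy,vx]);e=(q-[x0,y0])@n
    s=(q-[x0,y0])@t
    lo,hi=np.percentile(s,[1,99])
    return dict(n=len(q),ang=np.degrees(np.arctan2(vy,vx)),mid=np.array([x0,y0])+t*(lo+hi)/2,length=hi-lo,width=np.percentile(e,[2,98]),z=np.percentile(Q[:,2],[10,50,90]))
E
python3 - <<'E'
from fit import *
for n in('top','side'):
    P=cloud(n,n+'0.png')
    a=np.radians(13)
    nn=np.array([-np.sin(a),np.cos(a)])
    for c in ([.482,-.193],[.482,-.193]+nn*.045,[.482,-.193]-nn*.045):
        print(n,'scr',fit(P,np.array(c),.11,.102,.125,tol=(a,.012)))
    print(n,'bar',fit(P,np.array([.437,.122]),.11,.095,.125,tol=(np.radians(95),.02)))
    print(n,'bar2',fit(P,np.array([.42,.122]),.11,.03,.06,tol=(np.radians(95),.03)))
    print(n,'base',fit(P,np.array([.42,.122]),.13,.006,.02,tol=(np.radians(95),.08)))
E
```

```text
top scr {'n': 237, 'ang': np.float32(12.115878), 'mid': array([ 0.4825, -0.1909]), 'length': np.float64(0.16699072183121377), 'width': array([-0.0059,  0.005 ]), 'z': array([0.1077, 0.1119, 0.1153])}
top scr {'n': 173, 'ang': np.float32(12.972285), 'mid': array([ 0.4642, -0.1495]), 'length': np.float64(0.11178419508455278), 'width': array([-0.0059,  0.0049]), 'z': array([0.1069, 0.1113, 0.1152])}
top scr {'n': 175, 'ang': np.float32(13.156318), 'mid': array([ 0.4917, -0.2334]), 'length': np.float64(0.11334533063025379), 'width': array([-0.0061,  0.005 ]), 'z': array([0.106 , 0.1115, 0.1153])}
top bar {'n': 214, 'ang': np.float32(-83.00442), 'mid': array([0.44  , 0.1215]), 'length': np.float64(0.15864935256400414), 'width': array([-0.0046,  0.0108]), 'z': array([0.0992, 0.1034, 0.1072])}
top bar2 {'n': 284, 'ang': np.float32(-82.50606), 'mid': array([0.4372, 0.1207]), 'length': np.float64(0.17112059756488712), 'width': array([-0.023 ,  0.0065]), 'z': array([0.037 , 0.0449, 0.056 ])}
top base {'n': 1307, 'ang': np.float32(-83.689285), 'mid': array([0.4168, 0.1187]), 'length': np.float6
[... 599 characters left out ...]
oat64(0.1130894605570961), 'width': array([-0.004 ,  0.0085]), 'z': array([0.1038, 0.1095, 0.112 ])}
side bar {'n': 176, 'ang': np.float32(-82.83515), 'mid': array([0.4391, 0.1172]), 'length': np.float64(0.16333507187685584), 'width': array([-0.0034,  0.0122]), 'z': array([0.097 , 0.1013, 0.1039])}
side bar2 {'n': 363, 'ang': np.float32(-83.214165), 'mid': array([0.4388, 0.1153]), 'length': np.float64(0.17279201858486887), 'width': array([-0.0231,  0.0103]), 'z': array([0.0326, 0.0418, 0.0547])}
side base {'n': 970, 'ang': np.float32(-76.83961), 'mid': array([0.4145, 0.1105]), 'length': np.float64(0.18734790261534134), 'width': array([-0.0362,  0.0597]), 'z': array([0.0071, 0.0096, 0.0143])}
```

```bash
python3 -m handwheel '{"slide":[[1.0,-3.8,0],[1.0,-3.8,0],[1.0,-3.8,0],[1.0,-3.8,0],[1.0,-3.8,0]],"twist":[[0,0,0.035],[0,0,0.035],[0,0,0.035],[0,0,0.035],[0,0,0.035]]}' 3.2 15
python3 -m handwheel '{"slide":[[1.0,-3.8,0],[1.0,-3.8,0],[1.0,-3.8,0],[1.0,-3.8,0],[1.0,-3.8,0]],"twist":[[0,0,0.035],[0,0,0.035],[0,0,0.035],[0,0,0.035],[0,0,0.035]]}'
python3 -m handwheel '{"slide":[[1.0,-3.8,0],[1.0,-3.8,0],[1.0,-3.8,0],[1.0,-3.8,0],[1.0,-3.8,0]],"twist":[[0,0,0.035],[0,0,0.035],[0,0,0.035],[0,0,0.035],[0,0,0.035]]}'
```

```text
clock: 1.22
position: [0.3246, 0.3699, 0.2199]
tool_rot: [-2.496, -1.905, 0.002]
contact_force: [0.3, 0.4, 1.5]
opening: 0.061
clock: 1.63
position: [0.3747, 0.1715, 0.2207]
tool_rot: [2.308, 2.132, 0.004]
contact_force: [1.0, 0.5, 0.6]
opening: 0.034
clock: 2.05
position: [0.4253, -0.0282, 0.2232]
tool_rot: [2.097, 2.332, 0.013]
contact_force: [0.5, 0.2, -0.3]
opening: 0.0323
```

```bash
python3 -m handwheel '{"slide":[[1.2,-3.5,0],[1.2,-3.5,0],[1.2,-3.5,0],[1.2,-3.5,0],[0.9,-2.5,0]],"twist":[[0,0,0.023],[0,0,0.023],[0,0,0.023],[0,0,0.023],[0,0,0.023]]}'
python3 -m handwheel '{"slide":[[0,0,-1.5],[0,0,-1.5],[0,0,-1.5],[0,0,0],[0,0,0]],"twist":[[0,0,0],[0,0,0],[0,0,0],[0,0,0],[0,0,0]]}'
python3 - <<'E'
from h import *
s=arm.get_state();print(s['position'],s['tool_rot'],s['joint_pos'])
R=cv2.Rodrigues(s['tool_rot'])[0];print(np.degrees(np.arctan2(R[1,0],R[0,0])),R[:,2])
for n in('side','top'):
    p,d=save(n,n+'1.png')
    c=pix(n,s['position'])[0].astype(int);print(n,c)
    x0,y0=max(c[0]-75,0),max(c[1]-75,0)
    cv2.imwrite('pics/%s1c.png'%n,cv2.resize(p[y0:y0+150,x0:x0+150,::-1],None,fx=4,fy=4,interpolation=3))
E
```

```text
clock: 2.47
position: [0.4834, -0.2057, 0.2251]
tool_rot: [1.953, 2.447, 0.015]
contact_force: [0.2, 0.2, 0.7]
opening: 0.0318
clock: 2.88
position: [0.4851, -0.2149, 0.18]
tool_rot: [1.96, 2.435, 0.014]
contact_force: [-0.3, -1.2, 0.3]
opening: 0.0323
[ 0.4851 -0.2149  0.18  ] [1.96   2.4349 0.0137] [-0.5703  0.0148  1.8327  0.0073  1.2775 -2.3584]
102.33255680560737 [ 0.0178 -0.0031 -0.9998]
side [355 276]
top [420 227]
```

View pics/side1c.png

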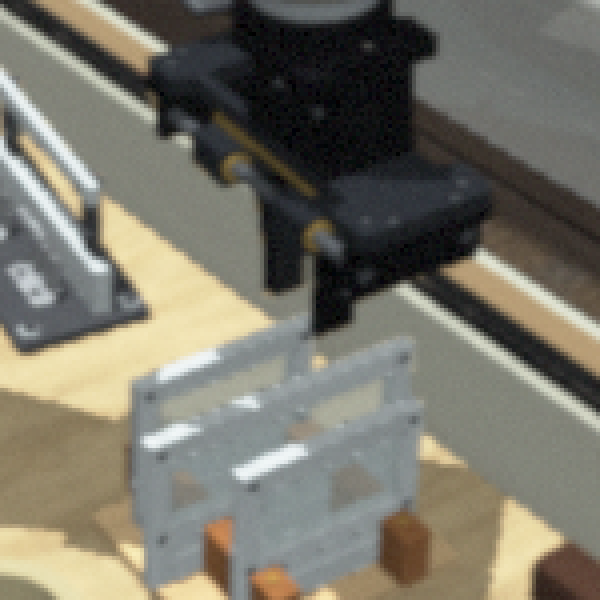

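View pics/top1c.png

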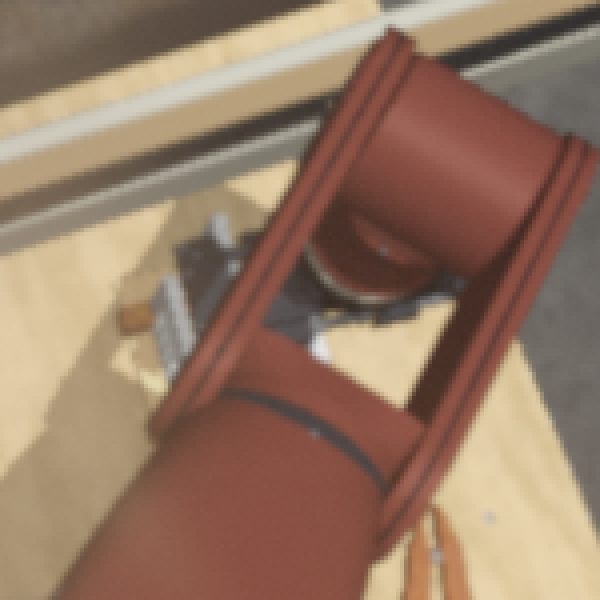

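```bash
python3 -m handwheel '{"slide":[[-0.1,1.0,0],[-0.1,0.9,0],[0,0.3,-1.0],[0,0,-1.0],[0,0,0]],"twist":[[0,0.009,0.004],[0,0.009,0.004],[0,0,0],[0,0,0],[0,0,0]]}'
python3 - <<'E'
from h import *
s=arm.get_state();print(s['position'],s['tool_rot'])
R=cv2.Rodrigues(s['tool_rot'])[0];print(np.degrees(np.arctan2(R[1,0],R[0,0])),R[:,2])
for n in('side',):
    p,d=save(n,n+'2.png')
    c=pix(n,s['position'])[0].astype(int);print(n,c)
    x0,y0=max(c[0]-60,0),max(c[1]-40,0)
    cv2.imwrite('pics/%s2c.png'%n,cv2.resize(p[y0:y0+100,x0:x0+120,::-1],None,fx=6,fy=6,interpolation=3))
E
```

```text
clock: 3.4
position: [0.4853, -0.1898, 0.1633]
tool_rot: [1.95, 2.453, -0.003]
contact_force: [-0.8, -0.0, -1.6]
opening: 0.0321
[ 0.4853 -0.1898  0.1633] [ 1.9504  2.4525 -0.0035]
103.0112850205022 [ 0.0049 -0.0068 -1.    ]
side [351 276]
```

View pics/side2c.png

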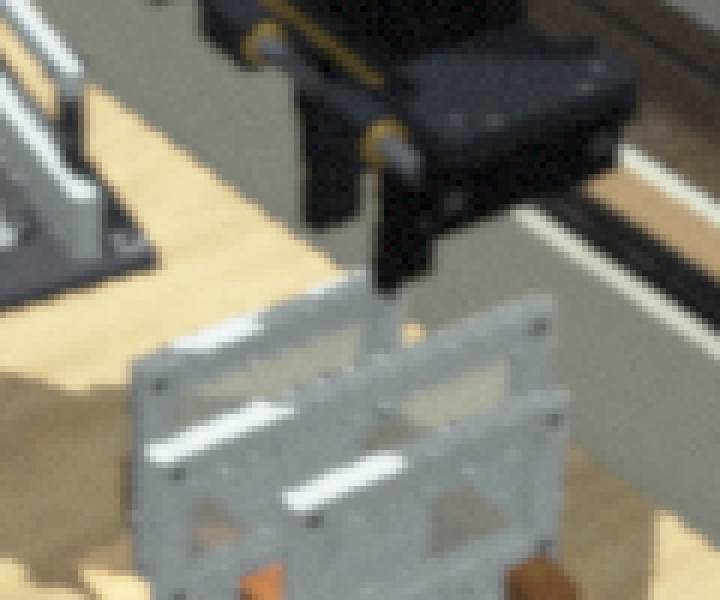

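```bash
python3 -m handwheel '{"slide":[[-0.2,-0.2,-1.5],[-0.1,-0.1,-1.5],[0,0,-1.2],[0,0,0],[0,0,0]],"twist":[[0,0.003,0],[0,0,0],[0,0,0],[0,0,0],[0,0,0]]}'
python3 - <<'E'
from h import *
s=arm.get_state();print(s['position'],s['tool_rot'])
R=cv2.Rodrigues(s['tool_rot'])[0];print(np.degrees(np.arctan2(R[1,0],R[0,0])),R[:,2])
for n in('side',):
    p,d=save(n,n+'3.png')
    c=pix(n,s['position'])[0].astype(int);print(n,c)
    x0,y0=max(c[0]-60,0),max(c[1]-50,0)
    cv2.imwrite('pics/%s3c.png'%n,cv2.resize(p[y0:y0+100,x0:x0+120,::-1],None,fx=6,fy=6,interpolation=3))
E
```

```text
clock: 3.87
position: [0.4831, -0.1932, 0.1209]
tool_rot: [1.95, 2.453, -0.006]
contact_force: [0.3, -0.2, 1.2]
opening: 0.032
[ 0.4831 -0.1932  0.1209] [ 1.9497  2.4533 -0.0062]
103.04960258099463 [ 0.0037 -0.008  -1.    ]
side [350 293]
```

View pics/side3c.png

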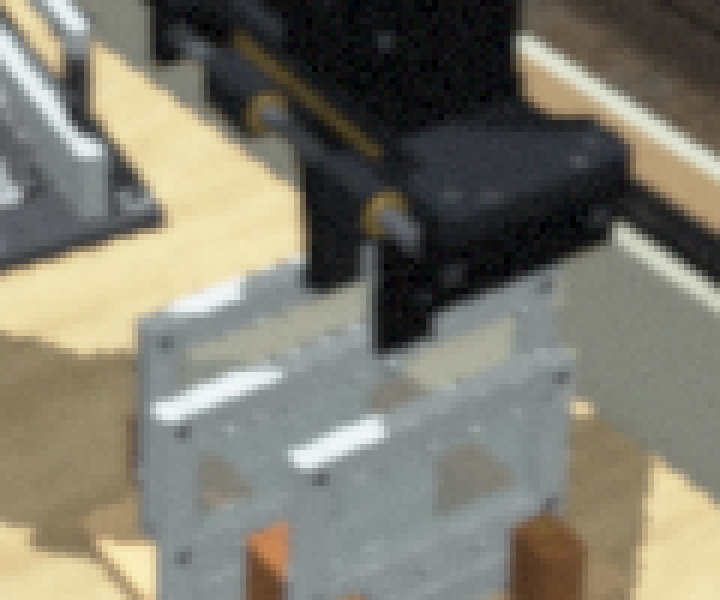

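```bash
python3 -m handwheel '{"slide":[[0,0,-1.0],[0,0,-0.9],[0,0,-0.8],[0,0,0],[0,0,0]],"twist":[[-0.004,0.003,0],[0,0,0],[0,0,0],[0,0,0],[0,0,0]]}'
python3 - <<'E'
from h import *
s=arm.get_state();print(s['position'],s['contact_force'])
for n in('side',):
    p,d=save(n,n+'4.png')
    c=pix(n,s['position'])[0].astype(int)
    x0,y0=max(c[0]-60,0),max(c[1]-60,0)
    cv2.imwrite('pics/%s4c.png'%n,cv2.resize(p[y0:y0+100,x0:x0+120,::-1],None,fx=6,fy=6,interpolation=3))
E
```

```text
clock: 4.33
position: [0.4842, -0.1939, 0.093]
tool_rot: [1.948, 2.451, -0.014]
contact_force: [-0.5, -0.6, 1.2]
opening: 0.032
[ 0.4842 -0.1939  0.093 ] [-0.4566 -0.5809  1.2203]
```

View pics/side4c.png

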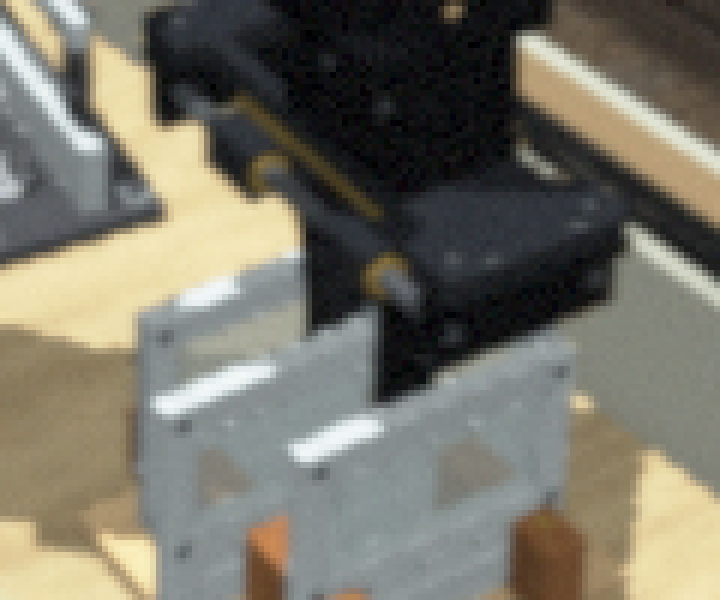

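```bash
python3 -m handwheel '{"slide":[[0,0,0],[0,0,0],[0,0,0],[0,0,0],[0,0,0]],"twist":[[0,0,0],[0,0,0],[0,0,0],[0,0,0],[0,0,0]]}' 0 25
python3 -m handwheel '{"slide":[[0,0,0],[0,0,0],[0,0,0],[0,0,0.5],[0,0,1]],"twist":[[0,0,0],[0,0,0],[0,0,0],[0,0,0],[0,0,0]]}'
```

```text
clock: 4.8
position: [0.4846, -0.1938, 0.0939]
tool_rot: [1.948, 2.45, -0.014]
contact_force: [-0.5, 0.0, -2.0]
opening: 0.0096
clock: 5.22
position: [0.4825, -0.1927, 0.1069]
tool_rot: [1.951, 2.454, -0.015]
contact_force: [0.3, 0.8, -3.4]
opening: 0.0105
```

```bash
python3 -m handwheel '{"slide":[[0,0,2.0],[0,0,2.3],[0,0,2.3],[0,0,2.3],[0,0,2.0]],"twist":[[0,0,0],[0,0,0],[0,0,0],[0,0,0],[0,0,0]]}'
python3 - <<'E'
from h import *
s=arm.get_state();print(s['position'],s['contact_force'],s['joint_pos'])
for n in('side',):
    p,d=save(n,n+'5.png')
    cv2.imwrite('pics/%s5c.png'%n,cv2.resize(p[180:380,240:460,::-1],None,fx=3,fy=3,interpolation=3))
E
```

```text
clock: 5.63
position: [0.4783, -0.1906, 0.2186]
tool_rot: [-1.953, -2.456, 0.018]
contact_force: [0.9, 0.9, -2.0]
opening: 0.0099
[ 0.4783 -0.1906  0.2186] [ 0.8739  0.8973 -1.978 ] [-0.5252 -0.0363  1.809  -0.011   1.3741 -2.3214]
```

View pics/side5c.png

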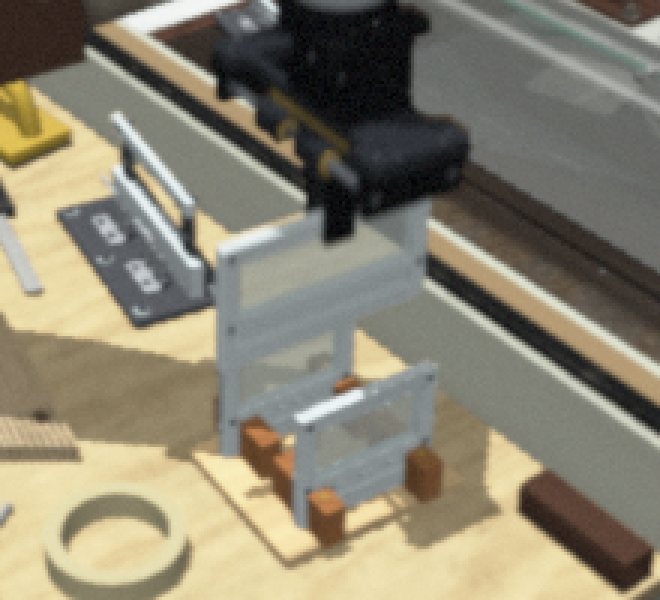

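```bash
python3 -m handwheel '{"slide":[[-0.3,2.0,0],[-0.4,2.0,0],[-0.4,2.0,0],[-0.4,2.0,0],[-0.4,2.0,0]],"twist":[[0,0,-0.09],[0,0,-0.11],[0,0,-0.11],[0,0,-0.11],[0,0,-0.11]]}'
python3 -m handwheel '{"slide":[[-0.4,2.0,0],[-0.4,2.0,0],[-0.4,2.0,0],[-0.4,2.0,0],[-0.4,2.0,0]],"twist":[[0,0,-0.11],[0,0,-0.11],[0,0,-0.11],[0,0,-0.11],[0,0,-0.11]]}'
```

```text
clock: 6.1
position: [0.4624, -0.0936, 0.2281]
tool_rot: [2.546, 1.822, -0.018]
contact_force: [-0.0, 0.7, -3.0]
opening: 0.0093
clock: 6.52
position: [0.4396, 0.0112, 0.227]
tool_rot: [2.964, 1.019, -0.023]
contact_force: [1.0, -0.0, -2.9]
opening: 0.0099
```

```bash
python3 -m handwheel '{"slide":[[-0.4,2.2,0],[-0.4,2.2,0],[-0.4,2.2,0],[-0.3,2.0,0],[-0.2,1.0,0]],"twist":[[0,0,-0.11],[0,0,-0.11],[0,0,-0.11],[0,0,-0.11],[0,0,-0.07]]}'
python3 -m handwheel '{"slide":[[0,0,0],[0,0,0],[0,0,0],[0,0,0],[0,0,0]],"twist":[[0,0,0],[0,0,0],[0,0,0],[0,0,0],[0,0,0]]}'
python3 - <<'E'
from fit import *
s=arm.get_state();print(s['position'],s['contact_force'])
R=cv2.Rodrigues(s['tool_rot'])[0];print(np.degrees(np.arctan2(R[1,0],R[0,0])),R[:,2])
for n in('side','top'):
    p,d=save(n,n+'6.png')
    cv2.imwrite('pics/%s6c.png'%n,cv2.resize(p[150:330,200:400,::-1],None,fx=3.3,fy=3.3,interpolation=3))
    for q in('wide_end_1','wide_end_2','wide_screen_mid'):
        print(n,q,[(np.array(r['xyz']),round(float(r['confidence']),2)) for r in mark_of(n,q)[:4]])
E
```

```text
clock: 6.93
position: [0.4194, 0.113, 0.2259]
tool_rot: [3.133, 0.194, -0.026]
contact_force: [-0.5, 0.3, -2.0]
opening: 0.0098
clock: 7.35
position: [0.4185, 0.1131, 0.2252]
tool_rot: [3.132, 0.206, -0.027]
contact_force: [0.4, -0.1, -2.7]
opening: 0.0096
[0.4185 0.1131 0.2252] [ 0.3934 -0.0878 -2.694 ]
7.525155130195416 [-0.0169 -0.0042 -0.9998]
side wide_end_1 [(array([0.4037, 0.2014, 0.1408]), 0.83), (array([0.4262, 0.0271, 0.1432]), 0.69)]
side wide_end_2 [(array([0.4037, 0.2014, 0.1408]), 0.83), (array([0.4262, 0.0271, 0.1432]), 0.69)]
side wide_screen_mid [(array([0.4181, 0.1192, 0.194 ]), 0.67), (array([ 0.3603,  0.3813, -0.0016]), 0.56)]
top wide_end_1 [(array([0.4301, 0.0311, 0.1438]), 0.65), (array([0.4061, 0.2011, 0.1463]), 0.64), (array([ 0.3095, -0.3417,  0.0009]), 0.31)]
top wide_end_2 [(array([0.4301, 0.0311, 0.1438]), 0.65), (array([0.4061, 0.2011, 0.1463]), 0.64), (array([ 0.3095, -0.3417,  0.0009]), 0.31)]
top wide_screen_mid [(array([ 0.3095, -0.2232,  0.0029]), 0.7)]
```

View pics/side6c.png

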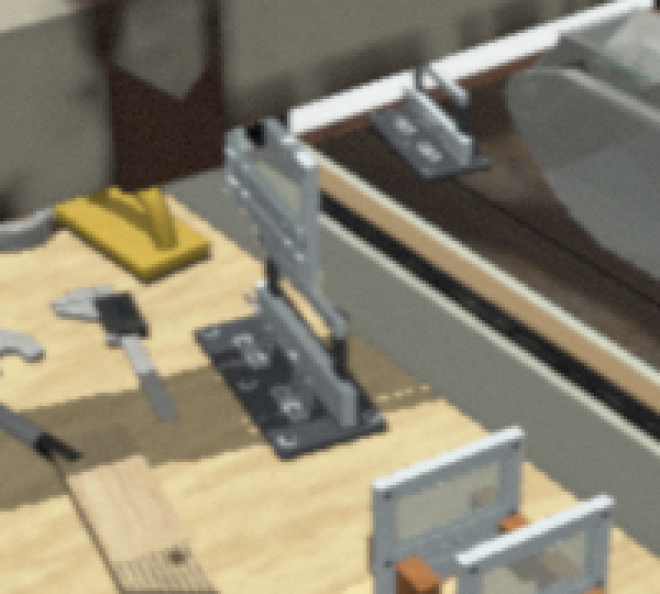

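View pics/top6c.png

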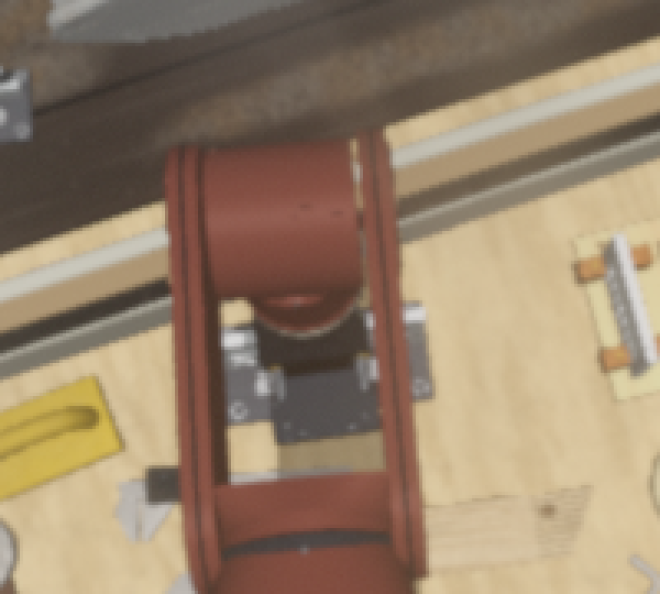

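```bash
python3 - <<'E'
from fit import *
P=cloud('side','side6.png')
for z0,z1 in((.145,.165),(.165,.215),(.215,.25)):
    print('scr',z0,fit(P,np.array([.418,.114]),.11,z0,z1,tol=(np.radians(97),.014)))
P0=cloud('side','side0.png');
print('bar',fit(P0,np.array([.437,.122]),.11,.088,.125,tol=(np.radians(97),.02)))
print('bar',fit(P0,np.array([.437,.122]),.11,.088,.125,tol=(np.radians(97),.01)))
print('jaw',fit(P0,np.array([.437,.122]),.11,.036,.05,tol=(np.radians(97),.02)))
PT=cloud('top','top0.png')
print('jaw top',fit(PT,np.array([.437,.122]),.11,.036,.05,tol=(np.radians(97),.02)))
T=cloud('top','top6.png')
print('scr top',fit(T,np.array([.418,.114]),.11,.225,.26,tol=(np.radians(97),.014)))
# scatter in stand frame, side views
a=np.radians(7);R=np.array([[np.cos(a),np.sin(a)],[-np.sin(a),np.cos(a)]])
for nm,Q in(('side bar',P0),('top bar',PT),('side scr',P)):
    q=(Q[:,:2]-[.435,.12])@R.T
    for y0,y1 in((-.07,-.03),(-.02,.02),(.03,.07)):
      m=(np.abs(q[:,0])<.03)&(q[:,1]>y0)&(q[:,1]<y1)&(Q[:,2]>(.15 if 'scr' in nm else .09))&(Q[:,2]<(.21 if 'scr' in nm else .115))
      print(nm,y0,m.sum(),np.percentile(q[m,0],[2,10,25,50,75,90,98])*1000 if m.sum() else '')
    m=(np.abs(q[:,0])<.03)&(np.abs(q[:,1])<.12)&(Q[:,2]>(.15 if 'scr' in nm else .09))&(Q[:,2]<(.21 if 'scr' in nm else .115))
    print(' y ends',np.sort(q[m,1])[[0,1,2,3,5,-6,-4,-3,-2,-1]]*1000)
E
```

```text
scr 0.145 {'n': 236, 'ang': np.float32(-82.567986), 'mid': array([0.4146, 0.1089]), 'length': np.float64(0.1667725137105321), 'width': array([-0.0023,  0.0065]), 'z': array([0.1475, 0.1566, 0.1632])}
scr 0.165 {'n': 452, 'ang': np.float32(-82.30339), 'mid': array([0.417 , 0.1034]), 'length': np.float64(0.15779228370067422), 'width': array([-0.0036,  0.0052]), 'z': array([0.1733, 0.1899, 0.209 ])}
scr 0.215 {'n': 271, 'ang': np.float32(-80.23309), 'mid': array([0.4206, 0.0722]), 'length': np.float64(0.09264838127490874), 'width': array([-0.0084,  0.0155]), 'z': array([0.2196, 0.2346, 0.2426])}
bar {'n': 232, 'ang': np.float32(-82.31784), 'mid': array([0.4387, 0.1167]), 'length': np.float64(0.16298547963010176), 'width': array([-0.0031,  0.0122]), 'z': array([0.0911, 0.1003, 0.1037])}
bar {'n': 219, 'ang': np.float32(-82.80868), 'mid': array([0.4379, 0.1167]), 'length': np.float64(0.1631095357956217), 'width': array([-0.0022,  0.0087]), 'z': array([0.091 , 0.1005, 0.1038])}
jaw {'n': 250, 'ang': np.float32(-83.131386), 'mid': array([0.441 , 0.1161]), 'length': np.float64(0.174180120842
[... 766 characters left out ...]
6  77.9828
  79.6425  81.2584]
top bar -0.07 61 [ 0.8767  1.2703  2.0791  4.9449  8.4111 12.2082 16.4906]
top bar -0.02 51 [1.0987 1.3874 1.8556 3.9394 6.2001 7.8004 8.6664]
top bar 0.03 58 [ 0.5665  1.1158  2.2817  5.111   7.8462 11.687  16.2918]
 y ends [-79.2038 -78.8083 -78.4214 -78.4136 -76.1531  77.1276  79.6014  80.3228
  82.0104  82.5312]
side scr -0.07 152 [-23.383  -22.3346 -21.3487 -20.059  -19.031  -18.4822 -18.0489]
side scr -0.02 130 [-23.5963 -22.8397 -21.8054 -20.3063 -19.2886 -18.8316 -18.2195]
side scr 0.03 112 [-23.8697 -23.1612 -22.102  -20.7111 -20.0174 -19.2576 -18.1758]
 y ends [-94.4661 -94.2346 -93.9539 -93.8716 -93.3457  71.8882  73.3632  75.7065
  79.3233  79.8775]
```

```bash
python3 -m handwheel '{"slide":[[0.5,0.4,-1.0],[0.44,0.32,-1.0],[0,0,-0.8],[0,0,0],[0,0,0]],"twist":[[0.004,-0.009,-0.004],[0,-0.008,-0.003],[0,0,0],[0,0,0],[0,0,0]]}'
cat > chk.py <<'E'
from fit import *
import sys
tag=sys.argv[1]; zb=float(sys.argv[2])
s=arm.get_state();print(s['position'],s['contact_force'])
R=cv2.Rodrigues(s['tool_rot'])[0];print('yaw',np.degrees(np.arctan2(R[1,0],R[0,0])),R[:,2])
a=np.radians(7);R2=np.array([[np.cos(a),np.sin(a)],[-np.sin(a),np.cos(a)]])
print('tcp stand',1000*R2@(s['position'][:2]-[.435,.12]),'bottom',s['position'][2]-.082)
p,d=save('side','side%s.png'%tag);cv2.imwrite('pics/side%sc.png'%tag,cv2.resize(p[175:295,235:345,::-1],None,fx=5,fy=5,interpolation=3))
P=cloud('side','side%s.png'%tag);q=(P[:,:2]-[.435,.12])@R2.T
z0,z1=zb,zb+.06
for y0,y1 in((-.07,-.03),(-.02,.02),(.03,.07)):
    m=(np.abs(q[:,0])<.03)&(q[:,1]>y0)&(q[:,1]<y1)&(P[:,2]>z0)&(P[:,2]<z1)
    print(y0,m.sum(),np.percentile(q[m,0],[2,10,25,50,75,90,98])*1000 if m.sum() else '')
m=(np.abs(q[:,0])<.03)&(np.abs(q[:,1])<.12)&(P[:,2]>z0)&(P[:,2]<z1)
print(' y ends',np.sort(q[m,1])[[0,1,2,3,5,-6,-4,-3,-2,-1]]*1000)
for qn in('wide_end_1',):
    for r in mark_of('side',qn)[:3]: print(qn,1000*R2@(np.array(r['xyz'])[:2]-[.435,.12]),r['xyz'][2],r['confidence'])
E
python3 chk.py 7 0.125
```

```text
clock: 8.17
position: [0.4284, 0.121, 0.1969]
tool_rot: [-3.135, -0.195, -0.003]
contact_force: [0.4, -0.0, -2.7]
opening: 0.0097
[0.4284 0.121  0.1969] [ 0.4146 -0.0261 -2.6526]
yaw 7.119565056851626 [ 0.0017  0.0002 -1.    ]
tcp stand [-6.463   1.8093] bottom 0.11489559471562129
-0.07 125 [-11.0719 -10.5816  -9.7473  -8.7102  -7.8586  -7.1817  -6.6235]
-0.02 126 [-11.818  -10.5754  -9.7164  -8.773   -7.7976  -6.9727  -6.5108]
0.03 117 [-12.0013 -11.1194 -10.2355  -8.8388  -8.2024  -7.3468  -6.426 ]
 y ends [-86.8868 -86.5967 -86.1494 -86.1349 -85.8232  84.4311  85.3156  87.0073
  87.2059  87.5086]
wide_end_1 [ -9.659  -81.1276] 0.1135 0.6
```

View pics/side7c.png

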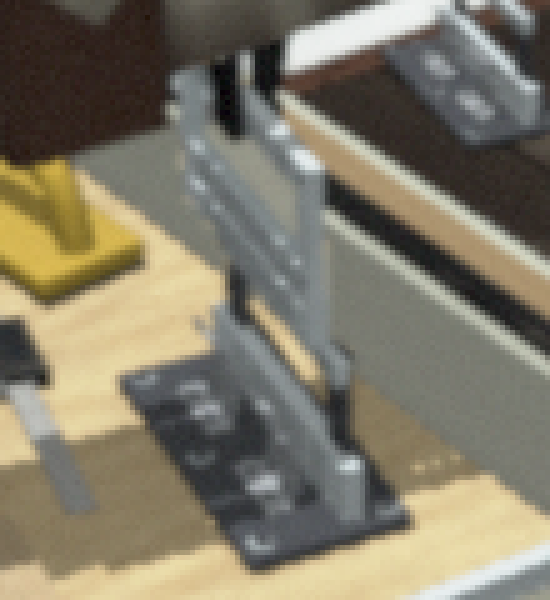

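```bash
python3 -m handwheel '{"slide":[[-0.1,-0.15,0],[0,0,-0.8],[0,0,-1.2],[0,0,-1.2],[0,0,-1.0]],"twist":[[0,0.002,-0.002],[0,0,0],[0,0,0],[0,0,0],[0,0,0]]}'
python3 -m handwheel '{"slide":[[0,0,0],[0,0,0],[0,0,0],[0,0,0],[0,0,0]],"twist":[[0,0,0],[0,0,0],[0,0,0],[0,0,0],[0,0,0]]}'
python3 chk.py 8 0.11
```

```text
clock: 8.68
position: [0.4299, 0.1192, 0.1561]
tool_rot: [-3.135, -0.191, -0.012]
contact_force: [-0.0, -1.0, -2.5]
opening: 0.01
clock: 9.1
position: [0.4275, 0.1189, 0.1523]
tool_rot: [-3.136, -0.191, -0.002]
contact_force: [0.1, -0.2, -2.6]
opening: 0.0097
[0.4275 0.1189 0.1523] [ 0.051  -0.2162 -2.5652]
yaw 6.965072814026911 [ 0.0015  0.0002 -1.    ]
tcp stand [-7.5541 -0.1765] bottom 0.07027057257026899
-0.07 141 [-12.6001 -11.6338 -10.8031  -9.8247  -8.8676  -7.2725  -3.4128]
-0.02 142 [-21.7642 -20.4906 -14.0461 -10.0166  -8.3865  -2.8942   4.2084]
0.03 101 [-13.5139 -12.2557 -11.2556  -9.7712  -9.0969  -8.6283  -7.8924]
 y ends [-92.0277 -89.5067 -88.7404 -88.0436 -87.7851  80.0077  81.8413  81.8974
  83.6595  87.8842]
wide_end_1 [-7.7838 88.4076] 0.0702 0.82
wide_end_1 [ -9.201  -80.6801] 0.0681 0.71
wide_end_1 [-175.3795 -446.1522] -0.0026 0.45
```

View pics/side8c.png

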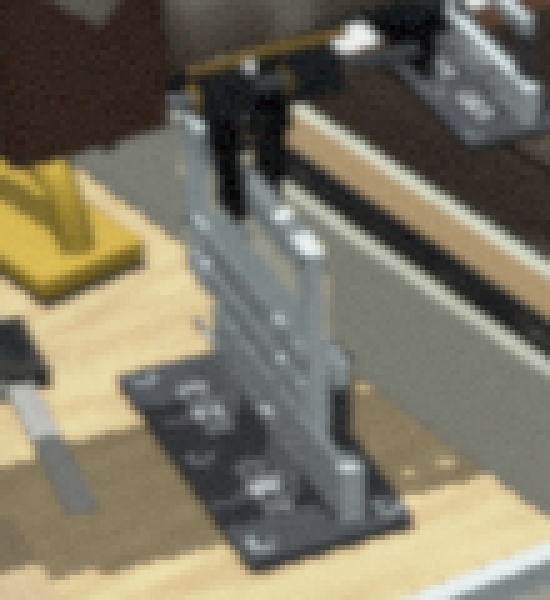

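```bash
python3 - <<'E'
from fit import *
a=np.radians(7);R2=np.array([[np.cos(a),np.sin(a)],[-np.sin(a),np.cos(a)]])
for n in('top','side'):
    P=cloud(n,n+'0.png');q=(P[:,:2]-[.435,.12])@R2.T*1000
    for y0,y1 in((-95,-85),(-78,-62),(-56,-24),(-18,18),(24,56)):
        m=(q[:,1]>y0)&(q[:,1]<y1)&(np.abs(q[:,0])<45)&(P[:,2]>.02)
        print(n,y0)
        o=np.argsort(q[m,0]); A=np.c_[q[m,0],P[m,2]*1000][o].astype(int)
        for b in range(-30,24,3):
            k=A[(A[:,0]>=b)&(A[:,0]<b+3)]
            if len(k): print('   x',b,len(k),np.percentile(k[:,1],[10,50,90]).astype(int))
    m=(P[:,2]>.03)&(q[:,0]<-12)&(q[:,0]>-30)&(np.abs(q[:,1])<80)
    y=np.sort(q[m,1]);print(n,'lip ys',y.astype(int))
E
```

```text
top -95
   x 3 1 [45 45 45]
   x 6 2 [39 42 45]
   x 9 1 [50 50 50]
top -78
   x -15 1 [20 20 20]
   x 0 17 [ 28  45 105]
   x 3 12 [ 42  60 101]
   x 6 9 [ 57 103 107]
   x 9 4 [100 101 102]
   x 12 4 [ 99 100 103]
   x 15 4 [ 94  98 102]
top -56
   x -21 9 [53 59 61]
   x -18 11 [53 58 59]
   x -15 7 [47 51 52]
   x -12 7 [42 44 46]
   x -9 7 [36 39 41]
   x -6 1 [34 34 34]
   x 0 39 [ 26  47 103]
   x 3 22 [ 42 101 106]
   x 6 19 [ 38  48 103]
   x 9 3 [ 99 100 100]
top -18
   x 0 43 [ 27  47 103]
   x 3 29 [ 42  49 106]
   x 6 22 [ 41 100 105]
   x 9 1 [98 98 98]
top 24
   x -21 12 [54 58 61]
   x -18 9 [54 56 59]
   x -15 5 [49 53 56]
   x -12 9 [42 45 50]
   x -9 7 [33 40 41]
   x -6 2 [32 32 32]
   x 0 42 [ 21  45 101]
   x 3 22 [ 41 100 105]
   x 6 19 [ 42  49 107]
   x 9 2 [45 69 92]
top lip ys [-56 -55 -53 -52 -52 -50 -49 -49 -47 -47 -46 -44 -44 -43 -41 -41 -40 -38
 -38 -35 -35 -32 -32 -31 -29 -29 -29 -26 -26 -26 -23 -23 -23  22  22  23
  25  25  26  28  28  28  31  31  34  34  35  37  37  38  40  40  40  43
  43  43  46  46  46  49  49  52  52  54  55  55  57  58  58]
side
[... 492 characters left out ...]
4 [ 27  43 102]
   x 6 15 [ 39 100 102]
   x 9 12 [40 42 93]
   x 12 3 [40 41 41]
side -18
   x -12 1 [37 37 37]
   x -9 1 [38 38 38]
   x 0 54 [ 28  42 100]
   x 3 29 [ 29  46 103]
   x 6 21 [ 40  45 103]
   x 9 4 [41 41 45]
   x 12 4 [39 40 42]
side 24
   x -21 7 [56 57 59]
   x -18 5 [54 56 57]
   x -15 2 [20 21 21]
   x -12 22 [21 27 33]
   x -9 5 [23 29 33]
   x 0 52 [ 24  41 102]
   x 3 21 [ 35  65 101]
   x 6 19 [ 41  70 102]
   x 9 15 [41 47 69]
   x 12 6 [40 41 46]
   x 15 5 [38 44 46]
   x 21 3 [29 30 32]
side lip ys [-64 -61 -60 -60 -58 -56 -56 -53 -51 -51 -50 -45 -45 -44 -42 -41 -37 -31
 -31 -31 -29 -25  15  18  18  20  22  23  25  28  30  34  37  38  38  39
  44  44  53  54  59]
```

```bash
python3 -m handwheel '{"slide":[[0.1,0,-0.5],[0,0,-0.7],[0,0,-0.6],[0,0,-0.3],[0,0,0]],"twist":[[0,0,0],[0,0,0],[0,0,0],[0,0,0],[0,0,0]]}'
python3 -m handwheel '{"slide":[[0,0,-0.1],[0,0,-0.1],[0,0,-0.1],[0,0,0],[0,0,0]],"twist":[[0,0,0],[0,0,0],[0,0,0],[0,0,0],[0,0,0]]}'
```

```text
clock: 9.62
position: [0.4294, 0.119, 0.1302]
tool_rot: [-3.136, -0.191, -0.006]
contact_force: [0.4, 0.5, -2.0]
opening: 0.01
clock: 10.03
position: [0.4292, 0.119, 0.1263]
tool_rot: [-3.136, -0.191, -0.005]
contact_force: [0.6, -1.0, -2.9]
opening: 0.0101
```

```bash
python3 -m handwheel '{"slide":[[0,0,-0.15],[0,0,-0.15],[0,0,-0.1],[0,0,0],[0,0,0]],"twist":[[0,0,0],[0,0,0],[0,0,0],[0,0,0],[0,0,0]]}'
```

```text
clock: 10.45
position: [0.4297, 0.119, 0.1225]
tool_rot: [-3.136, -0.191, -0.007]
contact_force: [0.1, 0.9, -2.3]
opening: 0.0095
```

```bash
python3 -m handwheel '{"slide":[[0,0,-0.1],[0,0,0],[0,0,0],[0,0,0],[0,0,0]],"twist":[[0,0,0],[0,0,0],[0,0,0],[0,0,0],[0,0,0]]}'
python3 -m handwheel '{"slide":[[0,0,0],[0,0,0],[0,0,0],[0,0,0],[0,0,0]],"twist":[[0,0,0],[0,0,0],[0,0,0],[0,0,0],[0,0,0]]}' 2.4
python3 chk.py 9 0.08
```

```text
clock: 10.87
position: [0.4301, 0.1191, 0.1217]
tool_rot: [-3.136, -0.191, -0.008]
contact_force: [-0.8, 0.4, -2.5]
opening: 0.0098
clock: 11.28
position: [0.4315, 0.1192, 0.1233]
tool_rot: [-3.135, -0.191, -0.013]
contact_force: [0.4, -0.6, -0.3]
opening: 0.0233
[0.4315 0.1192 0.1233] [ 0.3678 -0.6376 -0.2862]
yaw 6.968960490892872 [ 0.0083  0.0009 -1.    ]
tcp stand [-3.6116 -0.3605] bottom 0.04130183298296658
-0.07 143 [-10.1566  -9.4106  -8.2728  -7.2745  -5.7445  -1.7385  11.5233]
-0.02 176 [-24.1384 -22.4209  -9.6302  -7.0004  -2.3884  10.8032  15.9524]
0.03 51 [-9.6829 -8.8099 -8.2378 -7.3104 -6.504  -5.9515 -5.5122]
 y ends [-90.9817 -90.2722 -88.2401 -87.8256 -87.6545  81.7186  82.4037  83.3861
  85.1126  85.382 ]
wide_end_1 [ -5.8159 -80.1889] 0.0367 0.7
wide_end_1 [-3.3401 92.5973] 0.0379 0.56
```

View pics/side9c.png

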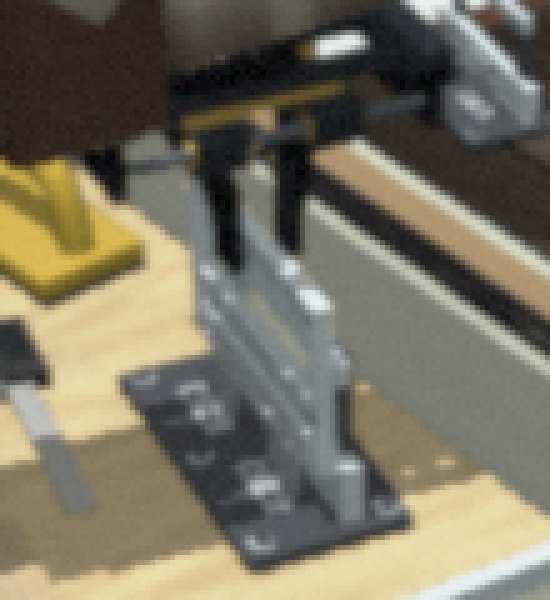

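```bash
python3 -m handwheel '{"slide":[[0,0,0.8],[0,0,1.2],[0,0,1.5],[0,0,1.0],[0,0,0]],"twist":[[0,0,0],[0,0,0],[0,0,0],[0,0,0],[0,0,0]]}'
python3 -m handwheel '{"slide":[[0,0,0],[0,0,0],[0,0,0],[0,0,0],[0,0,0]],"twist":[[0,0,0],[0,0.008,0],[0,0,0],[0,0,0],[0,0,0]]}' 0 30
python3 chk.py 10 0.08
```

```text
clock: 11.8
position: [0.4305, 0.1191, 0.1711]
tool_rot: [-3.135, -0.191, -0.01]
contact_force: [0.5, 0.2, 0.2]
opening: 0.0243
clock: 12.22
position: [0.4302, 0.1191, 0.1703]
tool_rot: [-3.135, -0.191, 0.004]
contact_force: [0.0, 0.3, -0.2]
opening: 0.0021
[0.4302 0.1191 0.1703] [ 0.0136  0.3226 -0.1526]
yaw 6.967127565995158 [-0.0028  0.0007 -1.    ]
tcp stand [-4.8472 -0.3337] bottom 0.0883433203589951
-0.07 144 [-10.2203  -9.0683  -8.1857  -6.9629  -5.6928  -2.2793   2.4449]
-0.02 129 [-9.932  -8.8997 -8.183  -7.0724 -5.796  -3.3202 -0.3587]
0.03 121 [-10.217   -9.354   -8.2285  -6.6508  -5.7653  -3.8243   0.1821]
 y ends [-89.4074 -89.2739 -88.7997 -88.697  -88.4216  81.5003  81.7616  82.9287
  83.6654  84.6939]
wide_end_1 [-3.1242 90.2535] 0.0374 0.77
wide_end_1 [ -5.983  -83.1909] 0.0353 0.66
```

View pics/side10c.png

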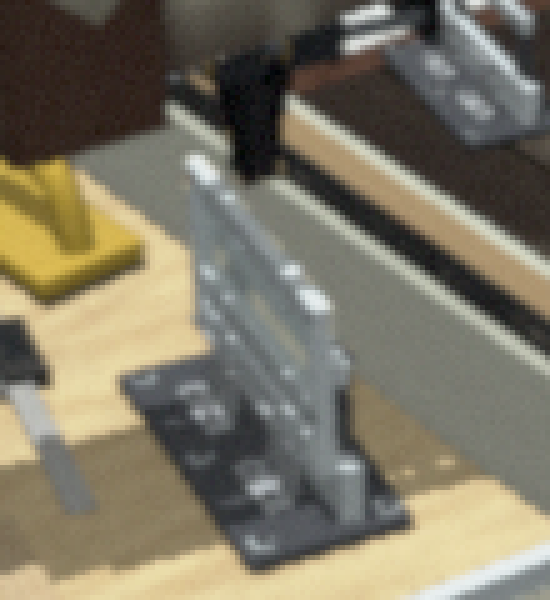

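```bash
python3 -m handwheel '{"slide":[[0.05,0,-1.0],[0,0,-1.0],[0,0,-0.5],[0,0,-0.3],[0,0,-0.3]],"twist":[[0,0,0],[0,0,0],[0,0,0],[0,0,0],[0,0,0]]}'
python3 -m handwheel '{"slide":[[0,0,-0.2],[0,0,-0.2],[0,0,-0.2],[0,0,-0.2],[0,0,-0.2]],"twist":[[0,0,0],[0,0,0],[0,0,0],[0,0,0],[0,0,0]]}'
```

```text
clock: 12.73
position: [0.4307, 0.1191, 0.136]
tool_rot: [-3.135, -0.191, 0.004]
contact_force: [-0.3, -0.1, 11.9]
opening: 0.0002
clock: 13.15
position: [0.4316, 0.1191, 0.135]
tool_rot: [3.135, 0.193, -0.006]
contact_force: [-8.4, -1.7, 17.3]
opening: 0.0003
```

```bash
python3 -m handwheel '{"slide":[[-0.1,0,-0.3],[-0.05,0,-0.3],[0,0,-0.35],[0,0,-0.35],[0,0,-0.35]],"twist":[[0,0,0],[0,0,0],[0,0,0],[0,0,0],[0,0,0]]}'
python3 chk.py 11 0.08
```

```text
clock: 13.57
position: [0.4315, 0.1192, 0.1324]
tool_rot: [3.134, 0.195, -0.005]
contact_force: [-7.3, -0.6, 13.5]
opening: 0.0007
[0.4315 0.1192 0.1324] [-7.3223 -0.629  13.5214]
yaw 7.123422313897112 [-0.0031 -0.0021 -1.    ]
tcp stand [-3.5425 -0.4028] bottom 0.05035015003668926
-0.07 136 [-8.9912 -8.4224 -7.4134 -6.2777 -5.198  -0.3119 13.0216]
-0.02 124 [-12.6473  -9.3781  -7.7614  -6.3059  -5.3578  -1.2363   4.7321]
0.03 114 [-9.8182 -8.6419 -7.5751 -6.4963 -5.52   -3.0787  0.9933]
 y ends [-89.3108 -89.1174 -88.5583 -88.2887 -87.6542  80.9798  83.2671  84.481
  84.7089  85.4318]
wide_end_1 [ -6.2999 -85.7716] 0.0286 0.63
wide_end_1 [-4.1845 87.3611] 0.0312 0.57
```

View pics/side11c.png

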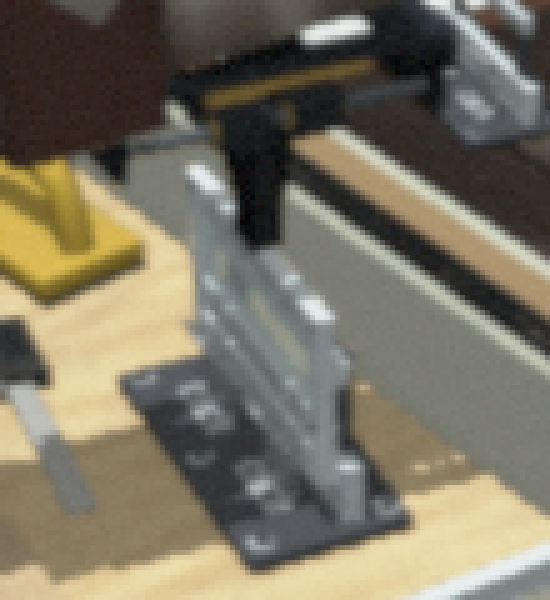

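```bash
python3 -m handwheel '{"slide":[[-0.05,0,-0.4],[-0.05,0,-0.4],[-0.05,0,-0.4],[-0.05,0,-0.4],[-0.05,0,-0.4]],"twist":[[0,0,0],[0,0,0],[0,0,0],[0,0,0],[0,0,0]]}'
```

```text
clock: 14.08
position: [0.4315, 0.1196, 0.1192]
tool_rot: [3.133, 0.196, 0.002]
contact_force: [-4.6, 0.4, 11.8]
opening: 0.0004
```

```bash
python3 -m handwheel '{"slide":[[-0.05,0,-0.4],[-0.05,0,-0.4],[-0.05,0,-0.4],[-0.05,0,-0.4],[-0.05,0,-0.4]],"twist":[[0,0,0],[0,0,0],[0,0,0],[0,0,0],[0,0,0]]}'
```

```text
clock: 14.5
position: [0.4314, 0.1198, 0.1101]
tool_rot: [3.132, 0.198, 0.005]
contact_force: [-17.9, -3.0, 40.1]
opening: 0.0004
```

```bash
python3 -m handwheel '{"slide":[[0,0,0.2],[0,0,0.5],[0,0,1.5],[0,0,2.0],[0,0,2.0]],"twist":[[0,0,0],[0,0,0],[0,0,0],[0,0,0],[0,0,0]]}'
python3 -m handwheel '{"slide":[[-1.5,1.5,2],[-3,3,2],[-3,3,2],[-3,3,0],[-2,3,0]],"twist":[[0,0,0],[0,0,0],[0,0,0],[0,0,0],[0,0,0]]}'
python3 -m handwheel '{"slide":[[-1,3.8,0],[-1,3.8,0],[-1,3.8,0],[-1,3.8,0],[-1,3.8,0]],"twist":[[0,0,0],[0,0,0],[0,0,0],[0,0,0],[0,0,0]]}'
python3 -m handwheel '{"slide":[[0,3.8,0],[0,3.8,0],[0,3.8,0],[0,0,0],[0,0,0]],"twist":[[0,0,0],[0,0,0],[0,0,0],[0,0,0],[0,0,0]]}'
python3 chk.py 12 0.05
python3 - <<'E'
from fit import *
p,d=save('top','top12.png');cv2.imwrite('pics/top12c.png',cv2.resize(p[150:330,200:460,::-1],None,fx=3,fy=3,interpolation=3))
P=cloud('top','top12.png');a=np.radians(7);R2=np.array([[np.cos(a),np.sin(a)],[-np.sin(a),np.cos(a)]]);q=(P[:,:2]-[.435,.12])@R2.T*1000
for y0,y1 in((-85,-60),(-60,-20),(-20,20),(20,60),(60,85)):
    for nm,lo,hi in(('screen',-14,-1),('lip',-24,-12)):
        m=(q[:,1]>y0)&(q[:,1]<y1)&(q[:,0]>lo)&(q[:,0]<hi)&(P[:,2]>(.09 if nm=='screen' else .045))&(P[:,2]<(.15 if nm=='screen' else .075))
        print(y0,nm,m.sum(),np.median(P[m],0) if m.sum() else '',np.percentile(q[m,0],[5,50,95]) if m.sum() else '')
m=(q[:,0]>-14)&(q[:,0]<-2)&(P[:,2]>.1)&(P[:,2]<.15)&(abs(q[:,1])<110)
y=np.sort(q[m,1]);print(y[:5],y[-5:])
E
```

```text
clock: 14.92
position: [0.428, 0.1195, 0.1702]
tool_rot: [3.132, 0.198, -0.008]
contact_force: [-0.0, -0.3, -0.1]
opening: 0.0004
clock: 15.33
position: [0.3097, 0.2478, 0.2317]
tool_rot: [3.133, 0.178, 0.001]
contact_force: [0.4, 0.9, -0.8]
opening: 0.0006
clock: 15.75
position: [0.2532, 0.4454, 0.2317]
tool_rot: [3.136, 0.177, 0.009]
contact_force: [-0.3, 0.2, 0.4]
opening: 0.0005
clock: 16.17
position: [0.2464, 0.5709, 0.223]
tool_rot: [3.13, 0.191, -0.001]
contact_force: [-0.6, -0.6, -1.1]
opening: 0.0006
[0.2464 0.5709 0.223 ] [-0.6262 -0.6155 -1.1194]
yaw 6.966187520516562 [-0.    -0.006 -1.   ]
tcp stand [-132.2932  470.4951] bottom 0.14096687333599384
-0.07 169 [-20.7183  -9.0847  -7.9843  -6.3422  -4.4842   5.4627  14.6167]
-0.02 146 [-10.3486  -8.3833  -7.5397  -6.2277  -5.0268  -0.0021   7.2764]
0.03 158 [-19.6717  -9.0698  -7.7644  -6.4916  -5.1643   6.637   14.4653]
 y ends [-88.8843 -88.3044 -88.1378 -87.6942 -87.2419  81.572   82.281   82.8885
  84.736   85.3282]
wide_end_1 [ -4.4924 -84.18  ] 0.0079 0.77
wide_end_1 [-2.9726 89.0259] 0.0082 0.65
wide_end_1 [-176.0795 -449.391 ] -0.0026 0.39
-85 screen 33 [0.4377 0.0481 0.1089] [-9.399  -6.2164 -1.2335]
-85 lip 0  
-60 screen 52 [0.434  0.0803 0.1088] [-8.7772 -5.9219 -1.5893]
-60 lip 35 [0.423  0.0771 0.0565] [-21.3224 -18.0111 -13.1918]
-20 screen 51 [0.4295 0.1205 0.1102] [-9.376  -6.4932 -1.7781]
-20 lip 0  
20 screen 52 [0.4244 0.1597 0.1101] [-9.3986 -6.2123 -1.7963]
20 lip 36 [0.4124 0.1565 0.0564] [-21.8824 -17.8246 -12.6398]
60 screen 36 [0.4192 0.1912 0.1091] [-9.4093 -6.8042 -1.6608]
60 lip 0  
[-80.3208 -80.0509 -77.5169 -77.1943 -76.9117] [82.7167 82.9663 85.3105 85.411  85.8991]
```

```bash
python3 - <<'E'
import cv2
a=cv2.imread('pics/side12.png');cv2.imwrite('pics/side12d.png',cv2.resize(a[190:340,240:440],None,fx=4,fy=4,interpolation=3))
E
```

```text
(no output)
```

View pics/side12d.png

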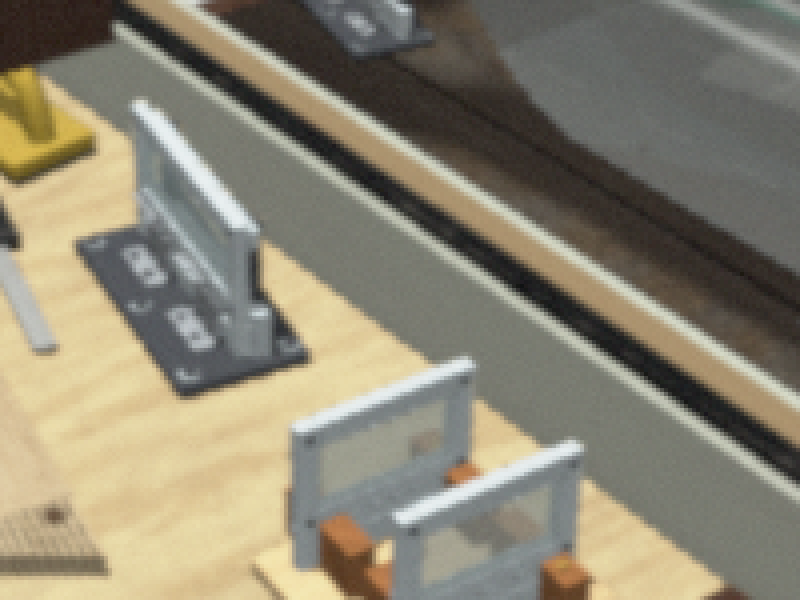

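View pics/top12c.png

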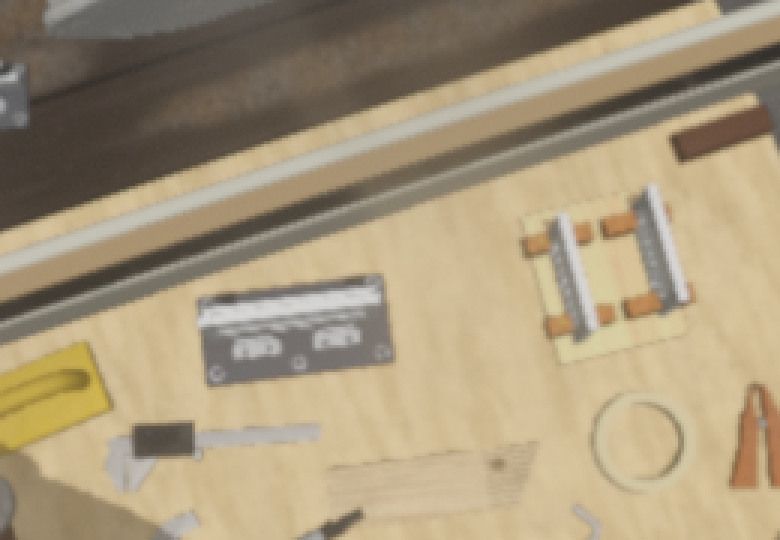

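```bash
python3 -c "
from cell import ticket;print(ticket.close_job())"
```

```text
the job is handed in; nothing more can be done
None
```

The wide screen is fitted on the larger stand and the job is handed in, at about 16.4 s of the 51 s allowed. I lifted it from the middle rack slot, turned it about 96° and lowered it into the clips' mouth. I let it go there, where it stood loose and leaning back with its bottom edge about 27 mm above the base. Then I pressed the top edge at its middle with closed fingers until it was home. The vertical force I read was 12–17 N on the way down and 40 N as it bottomed, below the 120 N wrist limit.

**Last checks, all from pictures and depth taken after the arm had moved clear:**
- **Height:** the top edge is at 0.109–0.110 m along its whole length, and both bottom ends read about 0.008 m against a base at 0.010 m. That agrees with fully down, within measuring error.
- **Upright:** its front face is about 10 mm in front of the bar's front plane, which matches the 10 mm thickness.
- **Clips:** both lips are back at their unforced position. I judged this from the position of the lips, not from a reading of the clip angles.
- **Centring:** about 1 mm off the bar's middle by depth from either camera. The trained network's end points put it about 2 mm off, roughly its own error.
- **Rest of the scene:** the two narrow screens are still in the rack. The push block, tape and clamp look unmoved in the pictures; I did not measure their positions.

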